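# Close the balance's draught shield and tare it touch-free

## Robot

A 6-joint arm with a two-finger parallel gripper is mounted at the origin on the work surface. World frame = base frame: x ahead of the robot, y to its left, z up, the work surface at z = 0. Lengths are in mm, angles in rad, forces in N, time in s.
With the tool pointing down it reaches from about 275 to 750 mm from the base axis. Payload 10.2 kg.
Tool frame: the origin (TCP) lies between the finger pads, 19 mm behind the fingertips; this is the grasp point; z points along the fingers, y is the line along which they close (so a half turn about z gives the same grasp; the last joint's range is limited). The gripper opens to 85 mm and grips with 20 to 120 N. Pads are 22 mm wide; open, the fingers measure 114 mm over their backs; the gripper's body (76 mm by 85 mm) begins 54 mm behind the grasp point. The pads swing forward as they close: fully open they stand 13 mm farther back than shut.
Start: joints at [-1.353, 0.313, 1.498, -0, 1.331, -0.223], TCP at [223.987, -474.828, 249.994] pointing down, gripper open.
Joint ranges: [-2.94, 2.94], [-0.97, 2.17], [0.19, 2.56], [-1.23, 4.37], [0.02, 3.11], [-2.88, 2.88]. Speed limits (rad/s): [2.39, 2.39, 3.01, 3.14, 3.14, 3.14].

## Interface

Orientations are given as a unit quaternion [w, x, y, z].
In Python, from rig import ctrl gives the robot as it stands.
- The arm moves only by the tool send_rows, never from a script. Its argument "targets" is a list of rows, each a list of 7 numbers: the closure, from -1 (fully open) to 1 (shut), so that 0 is half open, then the shift along the tool's x, y, z in m, then the turn, a rotation vector about the tool's x, y, z in rad. In form: [[claw, dx, dy, dz, ax, ay, az], ...]. A call has exactly 10 rows; each row shifts and turns the commanded pose from where the row before left it, along the tool's axes as they then stand; what a row does not reach is not made up. A row lasts 1/8 s, in which the tool goes at most 62.5 mm and 10.7 degrees, less where a joint would pass 70% of its speed; a pose out of reach is approached as far as the arm can. A call with a gripper value outside its range is refused whole. The fingers move at their own pace and stop on an object; "squeeze" is the grip in N (left out, the last holds). Time passes only in rows, so rows that do not move let the fingers close, or fill a call up. It gives the time, the measured TCP pose, the force, the opening and the grip force at its end, in the units of the state.
- ctrl.sense(): the state, without advancing time (a new reading comes with each control period).
- ctrl.capture(name): name is "side" or "top" or "wrist"; returns a dict with "img" (480x640x3 uint8, red, green, blue), "camera_matrix" (3x3 intrinsics, pixels), "k1" (the pictures are not rectified: a ray, as slopes to the right and down, at radius r is drawn at 1 + k1 r^2 times it, then the intrinsics apply), "R" (3x3) and "t" (3): a world point X has camera coordinates R X + t. Camera axes: x right, y down, z forward; pixel columns grow to the right and rows downward; lengths in mm; the calibration is good to about 2 mm. A picture is of the moment at which its call begins. There is no depth.
- ctrl.finish_job(): hands the job in; it is judged then, once.
Trained networks look in a picture, given as the dict that the camera call returned (one of the last four; its "shot" number tells which), for a name from the list of things; names that differ only in an ending like _2 or _b are one class to them, and where a whole thing is asked for, a point or a joint stands for the part that bears it (a point fixed in the world has none). Each returns a list of dicts, best first, with "score" (0 to 1); they miss things now and then, are a little off and sometimes report something else, mostly with a low value. They report only what shows in the picture. A call takes as long as a camera call. They do not tell look-alikes from the thing itself.
- ctrl.boxes_of(query, picture): "extent" ([left, top, width, height] in pixels, round what is visible of it).
- ctrl.landmark_of(query, picture): "point" ([column, row] in pixels: a listed point, or the origin of a listed thing).
The state is a dict: "time_s": time; "joints": joint angles; "dq": joint speeds; "tau": joint torques, N m; "eef_pos": TCP position; "ee_rot": TCP orientation; "force": force on the tool from outside, world axes, zero at the start; "wrist_torque": the same for the moment, N m; "grip_width": opening from 0.0 (shut) to 1.0 (fully open); "grip_force": force on a finger pad.
Only numpy, scipy, OpenCV 4.12 (cv2) and the standard library are available. Lean on these libraries where they do the work, as an engineer would, in place of code of your own. Each camera call takes 0.05 s, during which the arm holds its last target. There are 200 camera calls.

## Task

The weighing bowl is on the balance, ready to be tared. Push the sliding lid of the glass draught shield fully shut with your closed fingertips, then point straight down at the touchless sensor with the round window: hold the tip of the gripper about 2 cm above the middle of that window for two seconds and then move at least 15 cm away. Do not touch either sensor, do not point at the one with the square window, lift nothing, and leave the bowl and everything else where it is.

Things in the scene. Friction and masses are not known exactly. Their poses are not given: they have to be found in the camera images.
- balance: Laboratory balance, white, fixed to the bench, 320 (x) by 210 (y) mm, its body 60 mm high with a grey display panel at the -x end. Origin: centre of its underside, on the bench; x points to the rear, y to its left, z up. On its rear part, centred at x = +50 mm, stands a glass draught shield of 190 by 190 mm with 4 mm walls, rim 150 mm above the bench, whose sliding lid is joint lid.
- lid (a joint): The shield's sliding lid, a glass pane in a grey frame, 200 by 193 mm, its top 157 mm above the bench. It slides level along the balance's y axis. Value in m: 0 = fully shut against its stop, growing as it is open towards the balance's -y, at most 0.13; starts 0.06 to 0.12. It moves with about 2 N of friction, without a spring, and stays where it is left.
- lid_push (a point): Middle of the outer (-y) face of the lid's grey upright lip, to be pushed towards the balance's +y; axes parallel to the balance's. The lip runs along the lid's -y edge: 110 mm long (x), 12 mm thick (y), 30 mm high above the lid's top; this point is 15 mm below the lip's top, 172 mm above the bench. Beyond that face is free air, down to the bench or a sensor.
- round_eye (a point): Centre of the round black window (50 mm across) on top of the sensor to be pointed at. It lies on the top face, 47 mm above the bench, of a loose white box of 80 by 80 mm with rubber feet, 0.35 kg; z up. This sensor may be on either side of the balance.
- pod_round: The loose sensor box with the round window, 80 x 80 x 47 mm; origin at the centre of its underside.
- square_eye (a point): Centre of the square black window (46 mm) on top of the other sensor, a box just like the first, 47 mm above the bench, on the other side of the balance. Not to be pointed at.
- pod_square: The loose sensor box with the square window, 80 x 80 x 47 mm; origin at the centre of its underside.
- bowl: Small white ceramic bowl, loose, 84 mm across the rim, 34 mm high, on the balance's pan (80 mm above the bench) inside the shield. Origin: centre of its underside.
- bottle: Bystander: brown glass bottle with a black cap, 58 mm across, 125 mm high. Origin: centre of its underside.
- jar: Bystander: small white plastic jar, 48 mm across, 50 mm high. Origin: centre of its underside.
- tool_pot: Bystander: white ceramic pot of instruments, 84 mm across, 130 mm high, instruments up to 195 mm. Origin: centre of its underside.
Things that resemble listed ones, but are neither listed nor needed, are in the scene too. Leave any brown look-alike of the bowl alone.

How it is judged:
By the outcome, as a careful person would: the job done as asked, in the order asked, and still so for the second after the job is handed in, with the robot touching nothing.
It also fails if it takes over 46 s, if anything falls off the work surface, if the arm or the gripper's body presses on something with over 40 N, if the wrist force passes 120 N, or if a joint passes its speed limit or range.

## Working session

There is one attempt and no reset: what is moved stays moved. The work goes in short steps, Python scripts to look and compute and a tool call to move; the robot and the scene stay as the last step left them, time stands still between calls to the robot, and variables do not carry over. Pictures are saved under pics/ and viewed, at most 10 in all, crops included, and the job is handed in when it is done.

Besides the shell and the picture viewer there is one more tool, called after "Call:" as name(argument=value, ...), one argument or row to a line, values as JSON. send_rows: Moves the arm, as the interface text tells. Its arguments: {"type":"object","properties":{"targets":{"type":"array"},"squeeze":{"type":"number"}},"required":["targets"]}

```bash
mkdir -p pics; cat > h.py <<'E'
import numpy as np, cv2
from rig import ctrl
def ray(p,px):
    K=np.array(p["camera_matrix"]);k=p["k1"]
    d=np.array([(px[0]-K[0,2])/K[0,0],(px[1]-K[1,2])/K[1,1]]);u=d.copy()
    for _ in range(20): u=d/(1+k*(u@u))
    R=np.array(p["R"]);t=np.array(p["t"])
    return -R.T@t, R.T@np.array([u[0],u[1],1])
def at(p,px,z):
    c,d=ray(p,px); return (c+d*(z-c[2])/d[2]).round(1)
def proj(p,X):
    K=np.array(p["camera_matrix"]);c=np.array(p["R"])@X+np.array(p["t"]);u=c[:2]/c[2];u=u*(1+p["k1"]*(u@u))
    return (K[:2,:2]@u+K[:2,2]).round(0)
def save(n,img): cv2.imwrite("pics/"+n+".png",cv2.cvtColor(img,cv2.COLOR_RGB2BGR))
E
python3 - <<'E'
from h import *
Z=dict(balance=0,lid_push=172,round_eye=47,square_eye=47,bowl=80,bottle=0,jar=0,tool_pot=0)
for n in("top","side"):
    p=ctrl.capture(n);save(n+"0",p["img"])
    print(n,(-np.array(p["R"]).T@np.array(p["t"])).round())
    for q,z in Z.items():
        for r in ctrl.landmark_of(q,p)[:2]: print(q,round(r["score"],2),np.round(r["point"]),at(p,r["point"],z))
print(ctrl.sense())
E
```

```text
top [ 439.    4. 1131.]
balance 0.63 [310. 275.] [541.6  42.7   0. ]
lid_push 0.84 [395. 234.] [ 613.  -150.8  172. ]
round_eye 0.64 [200. 310.] [456.  310.8  47. ]
round_eye 0.24 [310. 275.] [538.6  42.8  47. ]
square_eye 0.93 [453. 305.] [ 458.7 -304.2   47. ]
square_eye 0.73 [490. 243.] [ 610.6 -408.5   47. ]
bowl 0.74 [305. 255.] [583.   53.2  80. ]
bowl 0.66 [322. 175.] [781.5   9.   80. ]
bottle 0.65 [202. 217.] [698.3 327.6   0. ]
jar 0.84 [156. 242.] [633.1 448.5   0. ]
jar 0.42 [206. 308.] [463.1 309.4   0. ]
tool_pot 0.86 [490. 240.] [ 624.9 -424.8    0. ]
side [408. 907. 693.]
balance 0.77 [353. 286.] [542.3  42.    0. ]
lid_push 0.74 [337. 184.] [ 619.2 -150.7  172. ]
lid_push 0.45 [370. 380.] [448.6 465.1 172. ]
round_eye 0.63 [373. 360.] [458.7 312.2  47. ]
square_eye 0.81 [404. 204.] [ 450.4 -313.5   47. ]
square_eye 0.63 [254. 360.] [675.9 356.9  47. ]
bowl 0.89 [254. 267.] [759.2 117.3  80. ]
bowl 0.78 [333. 261.] [586.8  58.4  80. ]
bottle 0.62 [255. 364.] [691.7 325.4   0. ]
jar 0.83 [267. 416.] [628. 439.   0.]
tool_pot 0.63 [349. 197.] [ 632.6 -416.7    0. ]
tool_pot 0.19 [373. 359.] [463.4 264.2   0. ]
{'time_s': 0.9, 'joints': array([-1.35339870e+00,  3.12911861e-01,  1.49770641e+00,  3.02564320e-06,
        1.33098490e+00, -2.23388345e-01]), 'dq': array([ 0.00120378,  0.00089328,  0.00067417, -0.00102276, -0.00054719,
       -0.00194888]), 'tau': array([ 5.08504418e-04, -4.12151170e+01, -2.59893984e+01, -1.10994672e-04,
        6.00010681e-04,  1.18157030e-05]), 'eef_pos': array([ 223.98840287, -474.82888671,  249.98568734]), 'ee_rot': array([-5.25491170e-06,  9.75811691e-01,  2.18612770e-01,  1.48527394e-06]), 'force': array([-0.06435991,  0.39732279, -0.31327923]), 'wrist_torque': array([-0.05722062,  0.01061022, -0.0199086 ]), 'grip_force': 0.0, 'grip_width': 0.9966821678991455}
```

View pics/top0.png

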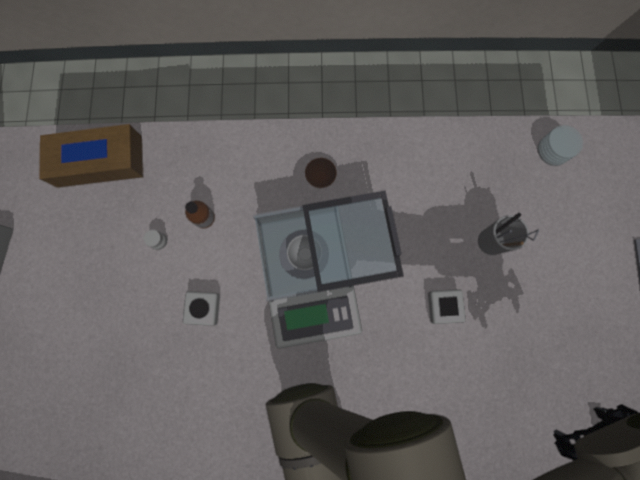

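View pics/side0.png

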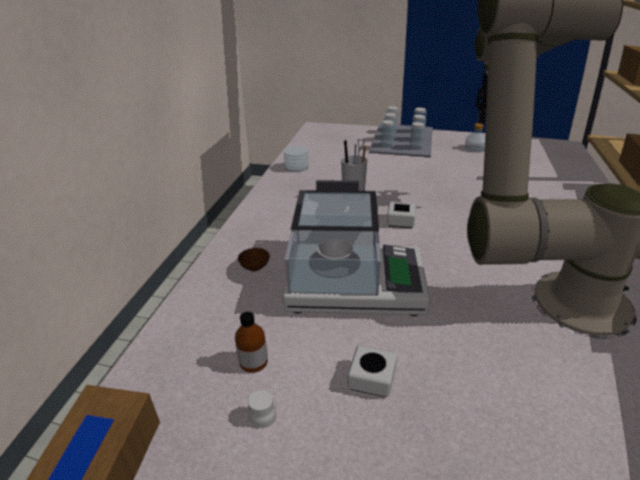

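Top view: the round window is at (200,308) on the left (+y) and the square window at (449,306) on the right. The round one is the target. The lid frame corners are at about (304,206), (385,192), (402,275) and (320,289). The brown bowl at (320,172) is a look-alike and stays put. I'll confirm with enlarged crops and get the yaw.

```bash
python3 - <<'E'
from h import *
p=ctrl.capture("top");im=p["img"]
a=cv2.resize(im[280:340,170:230],(300,300),interpolation=cv2.INTER_CUBIC)
b=cv2.resize(im[280:340,420:480],(300,300),interpolation=cv2.INTER_CUBIC)
c=cv2.resize(im[180:300,250:410],(400,300),interpolation=cv2.INTER_CUBIC)
d=np.zeros((600,600,3),np.uint8);d[:300,:300]=a;d[:300,300:]=b;d[300:,:400]=c;save("crop",d)
L=[at(p,x,157) for x in((304,206),(385,192),(402,275),(320,289))];print(L)
B=[at(p,x,60) for x in((272,304),(354,290),(361,332),(279,346))];print(B)
f=lambda v:np.degrees(np.arctan2(v[1],v[0])).round(1)
print(f(L[0]-L[3]),f(L[1]-L[2]),f(L[0]-L[1])-90,f(L[3]-L[2])-90,f(B[0]-B[3]),f(B[1]-B[2]),f(B[0]-B[1])-90)
for x in((200,308),(449,306)):print(at(p,x,47))
E
```

```text
[array([684.6,  50.6, 157. ]), array([ 714.4, -134.5,  157. ]), array([ 524.6, -164.3,  157. ]), array([496.8,  16.8, 157. ])]
[array([468.3, 133.8,  60. ]), array([498.9, -63.8,  60. ]), array([399.5, -77.8,  60. ]), array([369.6, 116.9,  60. ])]
10.2 8.9 9.099999999999994 8.700000000000003 9.7 8.0 8.799999999999997
[461.  311.5  47. ]
[ 457.  -294.3   47. ]
```

View pics/crop.png

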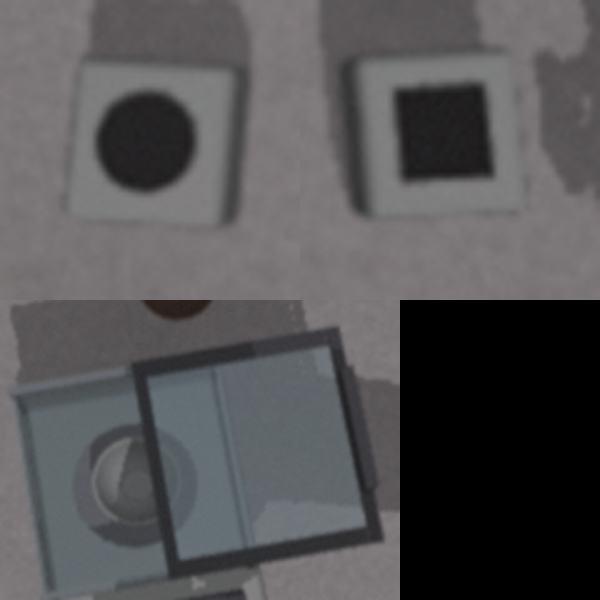

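The crop shows the round window (left panel, centre about (147,141)) on the +y sensor and the square one on the -y sensor. So the target is at about (461,312). Yaw is about 9° and the lid is open about 0.10 m. I'll close the fingers, turn to the balance axes and go to the pre-push point.

Call:
send_rows(
  targets=[
    [1, 0, 0, 0, 0, 0, 0.142],
    [1, 0, 0, 0, 0, 0, 0.142],
    [1, 0.0548, -0.0255, 0, 0, 0, 0],
    [1, 0.0548, -0.0255, 0, 0, 0, 0],
    [1, 0.0548, -0.0255, 0, 0, 0, 0],
    [1, 0.0548, -0.0255, 0, 0, 0, 0],
    [1, 0.0548, -0.0255, 0, 0, 0, 0],
    [1, 0.0548, -0.0255, 0, 0, 0, 0],
    [1, 0.0548, -0.0255, 0, 0, 0, 0],
    [1, 0.0548, -0.0255, 0, 0, 0, 0],
  ],
  squeeze=30,
)

```text
time_s: 2.2
eef_pos: [626.6, -203.5, 250.1]
ee_rot: [0.0, 0.997, 0.078, 0.0]
force: [-1.0, -1.0, 0.8]
grip_width: -0.003
grip_force: 0.0
```

```bash
python3 - <<'E'
from h import *
s=ctrl.sense();print(s["time_s"],s["eef_pos"].round(1),s["ee_rot"].round(4),s["force"].round(1),s["grip_width"])
for n in("top","wrist","side"):
    p=ctrl.capture(n)
    for r in ctrl.landmark_of("lid_push",p)[:1]: print(n,r["score"],np.round(r["point"]),at(p,r["point"],172))
    if n=="wrist": save("w1",p["img"])
E
```

```text
2.2 [ 626.6 -203.5  250.1] [1.000e-04 9.969e-01 7.830e-02 1.000e-04] [-1.  -1.   0.8] -0.0028823430154370764
top 0.86 [394. 231.] [ 621.4 -149.7  172. ]
wrist 0.97 [242. 262.] [ 619.8 -150.5  172. ]
side 0.6 [336. 185.] [ 621.7 -148.4  172. ]
```

View pics/w1.png

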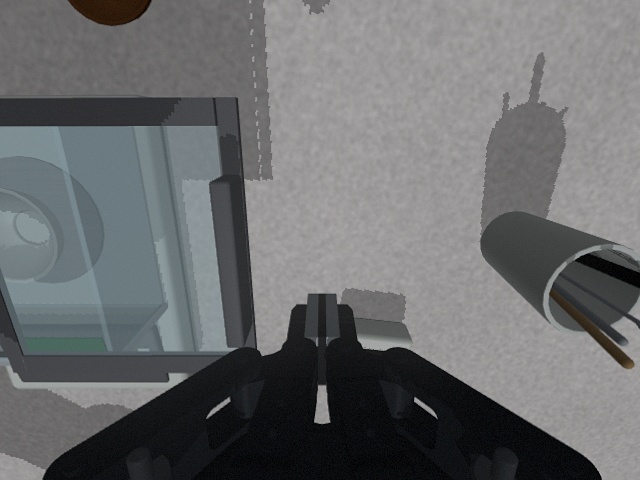

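The wrist view shows the lip's outer face at about (242,262), with the closed fingertips at about (322,300) in free air beside it. The tool is lined up to within 2 mm. Next I descend and approach.

Call:
send_rows(
  targets=[
    [1, 0, 0, 0.022, 0, 0, 0],
    [1, 0, 0, 0.022, 0, 0, 0],
    [1, 0, 0, 0.022, 0, 0, 0],
    [1, 0, -0.01, 0, 0, 0, 0],
    [1, 0, -0.01, 0, 0, 0, 0],
    [1, 0, -0.008, 0, 0, 0, 0],
    [1, 0, -0.006, 0, 0, 0, 0],
    [1, 0, -0.006, 0, 0, 0, 0],
    [1, 0, -0.006, 0, 0, 0, 0],
    [1, 0, -0.006, 0, 0, 0, 0],
  ],
)

```text
time_s: 3.75
eef_pos: [617.0, -153.5, 184.2]
ee_rot: [0.0, 0.997, 0.078, 0.0]
force: [0.0, -2.7, 1.1]
grip_width: -0.001
grip_force: 1.1
```

Call:
send_rows(
  targets=[
    [1, 0, -0.008, 0, 0, 0, 0],
    [1, 0, -0.008, 0, 0, 0, 0],
    [1, 0, -0.008, 0, 0, 0, 0],
    [1, 0, -0.008, 0, 0, 0, 0],
    [1, 0, -0.008, 0, 0, 0, 0],
    [1, 0, -0.008, 0, 0, 0, 0],
    [1, 0, -0.006, 0, 0, 0, 0],
    [1, 0, -0.005, 0, 0, 0, 0],
    [1, 0, -0.005, 0, 0, 0, 0],
    [1, 0, -0.004, 0, 0, 0, 0],
  ],
)

```text
time_s: 5.0
eef_pos: [606.3, -86.1, 183.9]
ee_rot: [-0.0, 0.997, 0.078, -0.0]
force: [-0.7, -2.8, 0.2]
grip_width: -0.001
grip_force: 1.1
```

```bash
python3 - <<'E'
from h import *
s=ctrl.sense();print(s["time_s"],s["eef_pos"].round(1),s["force"].round(1))
for n in("top","wrist","side"):
    p=ctrl.capture(n)
    for r in ctrl.landmark_of("lid_push",p)[:1]: print(n,r["score"],np.round(r["point"]),at(p,r["point"],172))
    if n=="wrist": save("w2",p["img"])
E
```

```text
5.0 [606.3 -86.1 183.9] [-0.7 -2.8  0.2]
top 0.63 [206. 309.] [456.6 263.6 172. ]
wrist 0.71 [292. 310.] [607.5 -72.3 172. ]
side 0.65 [335. 196.] [610.7 -83.3 172. ]
```

View pics/w2.png

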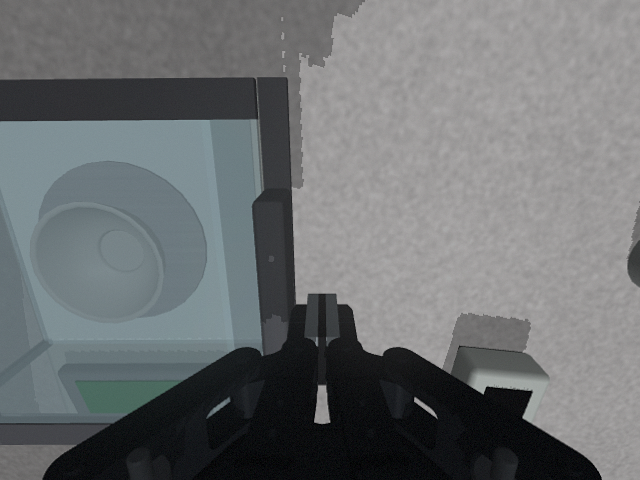

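The finger is against the lip at about (295,310) and pushing with around 2.8 N. About 25 mm remain.

Call:
send_rows(
  targets=[
    [1, 0, -0.003, 0, 0, 0, 0],
    [1, 0, -0.003, 0, 0, 0, 0],
    [1, 0, -0.002, 0, 0, 0, 0],
    [1, 0, -0.002, 0, 0, 0, 0],
    [1, 0, -0.002, 0, 0, 0, 0],
    [1, 0, -0.002, 0, 0, 0, 0],
    [1, 0, -0.002, 0, 0, 0, 0],
    [1, 0, -0.001, 0, 0, 0, 0],
    [1, 0, -0.001, 0, 0, 0, 0],
    [1, 0, -0.001, 0, 0, 0, 0],
  ],
)

```text
time_s: 6.55
eef_pos: [603.4, -67.6, 184.0]
ee_rot: [0.0, 0.997, 0.078, -0.0]
force: [0.2, -1.9, -0.6]
grip_width: -0.001
grip_force: 1.0
```

Call:
send_rows(
  targets=[
    [1, 0, -0.001, 0, 0, 0, 0],
    [1, 0, -0.001, 0, 0, 0, 0],
    [1, 0, -0.0005, 0, 0, 0, 0],
    [1, 0, -0.0005, 0, 0, 0, 0],
    [1, 0, -0.0005, 0, 0, 0, 0],
    [1, 0, -0.0005, 0, 0, 0, 0],
    [1, 0, -0.0005, 0, 0, 0, 0],
    [1, 0, -0.0005, 0, 0, 0, 0],
    [1, 0, 0, 0, 0, 0, 0],
    [1, 0, 0, 0, 0, 0, 0],
  ],
)

```text
time_s: 7.8
eef_pos: [602.7, -62.5, 184.0]
ee_rot: [-0.0, 0.997, 0.078, 0.0]
force: [0.2, -0.8, -0.2]
grip_width: -0.001
grip_force: 0.7
```

Call:
send_rows(
  targets=[
    [1, 0, -0.0007, 0, 0, 0, 0],
    [1, 0, -0.0007, 0, 0, 0, 0],
    [1, 0, -0.0007, 0, 0, 0, 0],
    [1, 0, -0.0007, 0, 0, 0, 0],
    [1, 0, -0.0007, 0, 0, 0, 0],
    [1, 0, -0.0005, 0, 0, 0, 0],
    [1, 0, -0.0005, 0, 0, 0, 0],
    [1, 0, -0.0005, 0, 0, 0, 0],
    [1, 0, 0, 0, 0, 0, 0],
    [1, 0, 0, 0, 0, 0, 0],
  ],
)

```text
time_s: 9.05
eef_pos: [601.9, -57.6, 184.0]
ee_rot: [-0.0, 0.997, 0.078, 0.0]
force: [-0.0, -1.7, 0.3]
grip_width: 0.003
grip_force: 0.7
```

```bash
python3 - <<'E'
from h import *
s=ctrl.sense();print(s["time_s"],s["eef_pos"].round(1),s["force"].round(1))
p=ctrl.capture("side"); save("s3",cv2.resize(p["img"][160:330,260:450],None,fx=3,fy=3,interpolation=cv2.INTER_CUBIC))
p=ctrl.capture("wrist")
for r in ctrl.landmark_of("lid_push",p)[:1]: print(r["score"],np.round(r["point"]),at(p,r["point"],172))
E
```

```text
9.05 [601.9 -57.6 184. ] [-0.  -1.7  0.3]
0.74 [293. 313.] [601.2 -44.8 172. ]
```

View pics/s3.png

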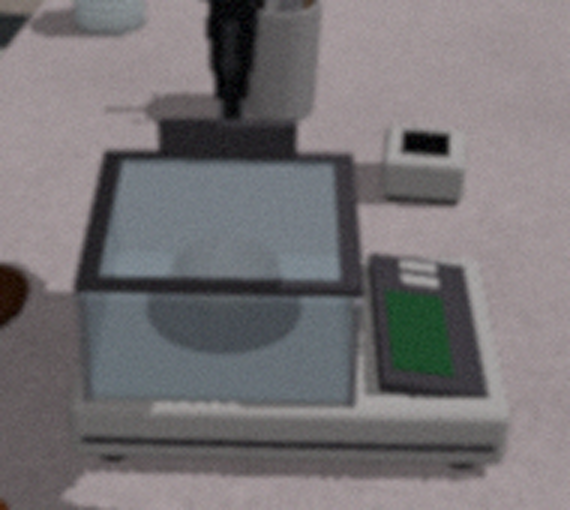

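The side view shows the lid almost covering the shield, but the force has not risen to show the stop. I'll keep pushing gently.

Call:
send_rows(
  targets=[
    [1, 0, -0.0005, 0, 0, 0, 0],
    [1, 0, -0.0005, 0, 0, 0, 0],
    [1, 0, -0.0005, 0, 0, 0, 0],
    [1, 0, -0.0005, 0, 0, 0, 0],
    [1, 0, -0.0005, 0, 0, 0, 0],
    [1, 0, -0.0005, 0, 0, 0, 0],
    [1, 0, 0, 0, 0, 0, 0],
    [1, 0, 0, 0, 0, 0, 0],
    [1, 0, 0, 0, 0, 0, 0],
    [1, 0, 0, 0, 0, 0, 0],
  ],
)

```text
time_s: 10.45
eef_pos: [601.4, -54.7, 184.0]
ee_rot: [-0.0, 0.997, 0.078, 0.0]
force: [-0.9, -0.7, 0.4]
grip_width: -0.003
grip_force: 0.6
```

Call:
send_rows(
  targets=[
    [1, 0, -0.0005, 0, 0, 0, 0],
    [1, 0, -0.0005, 0, 0, 0, 0],
    [1, 0, -0.0005, 0, 0, 0, 0],
    [1, 0, -0.0005, 0, 0, 0, 0],
    [1, 0, -0.0005, 0, 0, 0, 0],
    [1, 0, -0.0005, 0, 0, 0, 0],
    [1, 0, -0.0005, 0, 0, 0, 0],
    [1, 0, -0.0005, 0, 0, 0, 0],
    [1, 0, 0, 0, 0, 0, 0],
    [1, 0, 0, 0, 0, 0, 0],
  ],
)

```text
time_s: 11.7
eef_pos: [601.2, -53.4, 184.1]
ee_rot: [0.002, 0.997, 0.078, 0.0]
force: [0.6, -15.2, -1.7]
grip_width: -0.002
grip_force: 7.4
```

15 N of contact means the lid is against its stop. I'll back off, go up, and cross to the round sensor.

Call:
send_rows(
  targets=[
    [1, 0, 0.01, 0, 0, 0, 0],
    [1, 0, 0.03, 0, 0, 0, 0],
    [1, 0, 0, -0.04, 0, 0, 0],
    [1, 0, 0, -0.05, 0, 0, 0],
    [1, 0, 0, -0.02, 0, 0, 0],
    [1, -0.009, -0.047, 0, 0, 0, 0],
    [1, -0.009, -0.047, 0, 0, 0, 0],
    [1, -0.009, -0.047, 0, 0, 0, 0],
    [1, -0.009, -0.047, 0, 0, 0, 0],
    [1, -0.009, -0.047, 0, 0, 0, 0],
  ],
)

```text
time_s: 12.95
eef_pos: [525.1, 136.6, 294.0]
ee_rot: [-0.001, 0.997, 0.078, -0.0]
force: [0.3, 0.2, -0.1]
grip_width: 0.003
grip_force: 0.0
```

Call:
send_rows(
  targets=[
    [1, -0.009, -0.047, 0, 0, 0, 0],
    [1, -0.009, -0.047, 0, 0, 0, 0],
    [1, -0.009, -0.047, 0, 0, 0, 0],
    [1, -0.009, -0.047, 0, 0, 0, 0],
    [1, 0, 0, 0.02, 0, 0, 0],
    [1, 0, 0, 0.03, 0, 0, 0],
    [1, 0, 0, 0.03, 0, 0, 0],
    [1, 0, 0, 0.02, 0, 0, 0],
    [1, 0, 0, 0, 0, 0, 0],
    [1, 0, 0, 0, 0, 0, 0],
  ],
)

```text
time_s: 14.2
eef_pos: [461.3, 315.2, 195.0]
ee_rot: [-0.0, 0.997, 0.078, 0.001]
force: [0.1, -0.1, 0.3]
grip_width: -0.0
grip_force: 0.0
```

```bash
python3 - <<'E'
from h import *
s=ctrl.sense();print(s["time_s"],s["eef_pos"].round(1),s["force"].round(1))
e=s["eef_pos"]
for n in("wrist","top","side"):
    p=ctrl.capture(n)
    if n=="wrist": save("w4",p["img"])
    for r in ctrl.landmark_of("round_eye",p)[:1]:
        X=at(p,r["point"],47);d=X-e; c,q=np.cos(np.radians(9)),np.sin(np.radians(9))
        print(n,r["score"],np.round(r["point"]),X,"tool dx dy",(d[0]*c+d[1]*q).round(1),(d[0]*q-d[1]*c).round(1))
    for r in ctrl.landmark_of("lid_push",p)[:1]: print(n,"lid",r["score"],np.round(r["point"]),at(p,r["point"],172))
    if n=="top": save("t4",cv2.resize(p["img"][160:360,160:500],None,fx=2.3,fy=2.3,interpolation=cv2.INTER_CUBIC))
E
```

```text
14.2 [461.3 315.2 195. ] [ 0.1 -0.1  0.3]
wrist 0.59 [321. 234.] [457.9 314.7  47. ] tool dx dy -3.4 -0.1
top 0.9 [200. 310.] [455.  310.8  47. ] tool dx dy -6.9 3.3
top lid 0.68 [345. 245.] [592.1 -38.9 172. ]
side 0.83 [374. 364.] [457.5 319.9  47. ] tool dx dy -3.0 -5.3
side lid 0.68 [332. 201.] [612.8 -60.8 172. ]
```

View pics/w4.png

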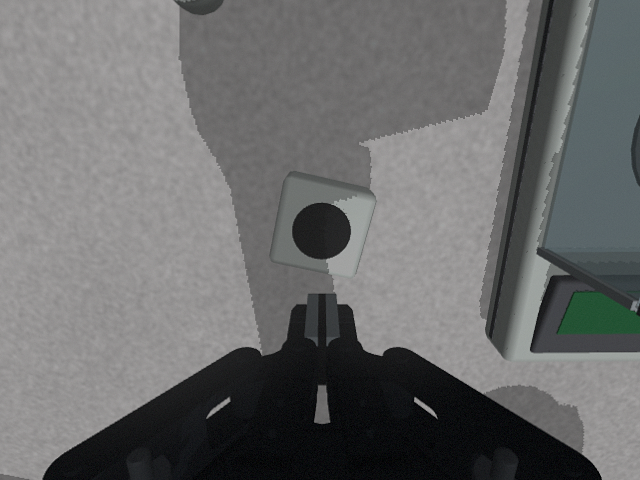

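View pics/t4.png

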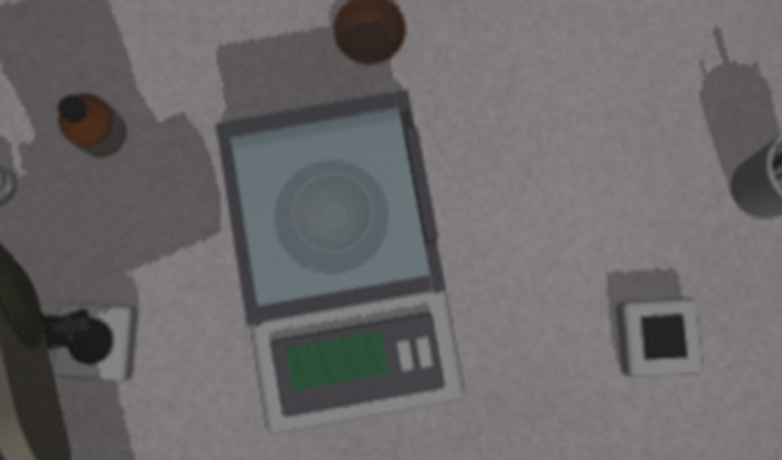

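The wrist view shows the round window at about (321,231), roughly 2 mm from the tool axis. The top view shows the lid squared over the shield and the bowl centred. Now I go down 109 mm to put the tip 20 mm above the window, then hold.

Call:
send_rows(
  targets=[
    [1, -0.002, 0, 0.03, 0, 0, 0],
    [1, 0, 0, 0.03, 0, 0, 0],
    [1, 0, 0, 0.025, 0, 0, 0],
    [1, 0, 0, 0.015, 0, 0, 0],
    [1, 0, 0, 0.009, 0, 0, 0],
    [1, 0, 0, 0, 0, 0, 0],
    [1, 0, 0, 0, 0, 0, 0],
    [1, 0, 0, 0, 0, 0, 0],
    [1, 0, 0, 0, 0, 0, 0],
    [1, 0, 0, 0, 0, 0, 0],
  ],
)

```text
time_s: 15.9
eef_pos: [459.0, 314.6, 85.1]
ee_rot: [-0.0, 0.997, 0.078, 0.0]
force: [0.3, -0.0, 0.3]
grip_width: -0.0
grip_force: 0.0
```

Call:
send_rows(
  targets=[
    [1, 0, 0, 0, 0, 0, 0],
    [1, 0, 0, 0, 0, 0, 0],
    [1, 0, 0, 0, 0, 0, 0],
    [1, 0, 0, 0, 0, 0, 0],
    [1, 0, 0, 0, 0, 0, 0],
    [1, 0, 0, 0, 0, 0, 0],
    [1, 0, 0, 0, 0, 0, 0],
    [1, 0, 0, 0, 0, 0, 0],
    [1, 0, 0, 0, 0, 0, 0],
    [1, 0, 0, 0, 0, 0, 0],
  ],
)

```text
time_s: 17.15
eef_pos: [459.0, 314.6, 85.0]
ee_rot: [0.0, 0.997, 0.078, 0.0]
force: [-0.6, 0.1, -1.0]
grip_width: -0.003
grip_force: 0.0
```

Call:
send_rows(
  targets=[
    [1, 0, 0, 0, 0, 0, 0],
    [1, 0, 0, 0, 0, 0, 0],
    [1, 0, 0, 0, 0, 0, 0],
    [1, 0, 0, 0, 0, 0, 0],
    [1, 0, 0, -0.03, 0, 0, 0],
    [1, 0, 0, -0.05, 0, 0, 0],
    [1, 0, 0, -0.05, 0, 0, 0],
    [1, 0, 0, -0.05, 0, 0, 0],
    [1, 0, 0, -0.04, 0, 0, 0],
    [1, 0, 0, 0, 0, 0, 0],
  ],
)

```text
time_s: 18.4
eef_pos: [459.6, 314.9, 308.0]
ee_rot: [-0.001, 0.997, 0.078, 0.003]
force: [-0.1, 0.1, -0.4]
grip_width: -0.005
grip_force: 0.0
```

```bash
python3 - <<'E'
from h import *
s=ctrl.sense();print(s["time_s"],s["eef_pos"].round(1),s["force"].round(1))
p=ctrl.capture("wrist");r=ctrl.landmark_of("round_eye",p)[0];print(r["score"],r["point"],at(p,r["point"],47))
p=ctrl.capture("side");save("s5",p["img"])
E
```

```text
18.4 [459.6 314.9 308. ] [-0.1  0.1 -0.4]
0.76 [321.2, 202.0] [459.9 315.1  47. ]
```

View pics/s5.png

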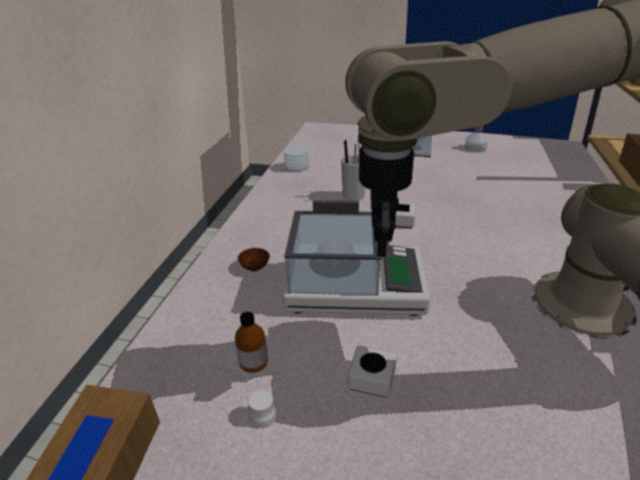

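The side view shows the lid shut, and the bowl, both sensors, bottle and jar where they were. The arm is clear, with the tip about 24 cm above the window after a hold of about 2.4 s.

```bash
python3 -c "
from rig import ctrl
print(ctrl.finish_job())"
```

```text
the job is handed in; nothing more can be done
None
```

I pushed the lid shut against its stop (about 15 N), held the fingertips about 2 cm above the round window for about 2.4 s, moved about 24 cm away, and handed the job in at about 18.5 s; no verdict was returned.

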